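# Hang the plug pail on the sprung twin hook

### The arm

A 7-joint arm with a two-finger parallel gripper is mounted at the origin on the work surface. World frame = base frame: x ahead of the robot, y to its left, z up, the work surface at z = 0. Lengths are in m, angles in rad, forces in N, time in s.
With the tool pointing down it reaches from about 0.35 to 0.9 m from the base axis. Payload 8.1 kg.
Tool frame: the origin (TCP) lies midway between the tips of the shut fingers; the grasp point (between the pads) lies 19 mm behind it; z points along the fingers, y is the direction in which the jaws open and shut (so a half turn about z gives the same grasp; the last joint's range is limited). The gripper opens to 85 mm and grips with 20 to 120 N. Pads are 22 mm wide; open, the fingers measure 114 mm over their backs; the gripper's body (76 mm by 85 mm) begins 54 mm behind the grasp point. The pads swing forward as they close: fully open they stand 13 mm farther back than shut.
Start: joints at [1.238, 0.434, 0.025, 1.573, -0.012, 1.134, -0.075], TCP at [0.142, -0.609, 0.231] pointing down, gripper open.
Joint ranges: [-2.62, 2.62], [-0.44, 2.09], [-1.27, 1.32], [0.08, 2.57], [-1.32, 4.46], [0.12, 2], [-2.74, 2.74]. Speed limits (rad/s): [2.22, 2.22, 3.01, 3.01, 3.14, 3.14, 3.14].

### API

Orientations are given as a unit quaternion [w, x, y, z].
In Python, from workcell import ctrl, solver, camera, calibration, finder gives the robot as it stands. Calls block until the motion is done:
- ctrl.move_to(position, orientation): joint-space move of the TCP to a pose.
- ctrl.move_linear(position, max_speed=0.15, frame=None): straight line of the TCP; frame=None keeps the orientation; max_speed is the mean speed in m/s.
- ctrl.movej(angles): joint-space move.
- ctrl.grip(opening, grasp_force=None): finger opening in m; grasp_force is the grip in N (None keeps the last); returns when the fingers have stopped.
- ctrl.sleep(seconds).
- solver.inverse_kinematics(position, orientation): joint angles nearest the present ones, or None.
- ctrl.observe(): the state.
- camera(name): name is "scene" or "top"; returns the picture (384x512x3 uint8, red, green, blue); there is no depth.
- calibration(name): a dict with "K" (3x3 intrinsics, pixels), "position" and "rotation" of the camera in the world. Camera axes: x right, y up, looking along -z (the intrinsics and any distortion apply to the point x, -y, -z); pixel columns grow to the right and rows downward; lengths in m; the calibration is good to about 2 mm. A picture is of the moment at which its call begins. calibration takes no time and is no camera call.
A pose or a line that the arm cannot do raises ctrl.IKError and nothing moves.
- ctrl.hand_in(): hands the job in, once; it reports no verdict.
Trained networks look in the newest picture that a camera, given by its name, has taken for a name from the list of things; names that differ only in an ending like _2 or _b are one class to them, and where a whole thing is asked for, a point or a joint stands for the part that bears it (a point fixed in the world has none). Each returns a list of dicts, best first, with "confidence" (0 to 1); they miss things now and then, are a little off and sometimes report something else, mostly with a low value. They report only what shows in the picture. A call takes as long as a camera call. They do not tell look-alikes from the thing itself.
- finder.regions_of(name, camera): "pixels" (384x512 bool, what is visible of it) and "bbox" ([centre column, centre row, width, height] in pixels, round what is visible of it).
The state is a dict: "time_s": time; "joint_positions": joint angles; "qd": joint speeds; "joint_efforts": joint torques, N m; "ee_pos": TCP position; "tcp_rot": TCP orientation; "force": force on the tool from outside, world axes, zero at the start; "wrist_torque": the same for the moment, N m; "width": finger opening in m.
Only numpy, scipy, OpenCV 4.12 (cv2) and the standard library are available. Lean on these libraries where they do the work, as an engineer would, in place of code of your own. Each camera call takes 0.05 s, during which the arm holds its last target. There are 200 camera calls.

### The job

The pail of wooden plugs beside the pillar drill has to go up on the stand. With the pail still standing on the bench, swing its flat-lying bail fully upright and pause there a moment, then lift the pail by the orange grip, bring the bail over the two yellow prongs and press it down gently past both red spring keepers until, still in your grip, it rests on both black pads in the bottom of the hooks with the keepers snapped shut above it. Only then let go (no dropping) and leave it hanging still; do not force the hook, tip the pail, or shift the block, jar and brush.

Things in the scene. Friction and masses are not known exactly. Their poses are not given: they have to be found in the camera images.
- pail: Small open steel pail of wooden plugs, loose on the bench, 0.28 to 0.46 kg. 85 mm high, 116 mm across the rim, 92 mm across the foot. Origin: centre of its underside, z up. The bail pivots on ears at the pail's own +y and -y sides; the pivot axis, parallel to y, crosses the centre line 78 mm above the origin. The bail lies out flat to the pail's own -x side.
- bail (a joint): Hinge of the bail on the pail, rad: 0 = lying level out to the pail's -x side (the start, against a stop), pi/2 (1.57) = upright above the pail; rises with increasing value. It turns freely and falls over if let go.
- bail_grip (a point): Centre of the bail's cross bar, in the middle of the orange sleeve (14 mm thick, 50 mm long, along the pail's y, rolls easily on the wire). Beyond it the bar is bare 7 mm wire, straight to 61 mm either side, then bent into side arms at 73 mm. The bar is 140 mm from the pivot: upright it stands 218 mm above the pail's underside; flat, 82 mm clear of the rim.
- stand: Heavy fixed stand. Foot plate 10 mm thick, from 72 mm in front (-x) to 162 mm behind the origin, 180 mm wide. Origin: on the bench straight below the centre of the hook mouths; z up, y across the prongs. Two yellow prongs, 10 mm wide, centred at y = -52 and +52 mm, point to its -x; between them 94 mm is clear for the gripper. The bar must lie along its y, wire across both prongs.
- mouth_low (a point): Centre between the mouths at the lowest seat height (240 mm above the stand's origin); the real seat is 0 to 44 mm higher. Mouths: 15 mm wide in the stand's x (-9 to +6 mm), front lip flared to -22 mm, sloping lead-in behind; tips end at most 50 mm above the seat, prong undersides 14 mm below. Come in from the stand's -x, bar above the tips, pail rim below the prongs, then go down.
- post_top (a point): Top of the steel post, 32 mm thick and 350 mm high, 115 mm behind (+x of) the stand's origin. A purple clamp on it carries the prongs and is set to a new height each time, not reported: the hooks' seat lies 240 to 284 mm above the bench; find it by feel or sight. Nothing stands within 80 mm behind the mouths between the prongs. More than 25 N of push on the stand is too much.
- keeper_left (a joint): Red spring flap across the mouth of the stand's +y prong, 29 mm long, hinged at the back, its top 29 mm above the seat. rad: 0 = shut, up to 1.2 pushed down; springs shut by itself. Both flaps together need 7 to 15 N, more than the pail's weight, over 15 to 26 mm of travel; then they snap back over the bar, which is free to go on down to the seat.
- keeper_right (a joint): The same flap on the prong at the stand's -y side.
- pad_left (a joint): Black V-shaped rubber pad, the seat in the stand's +y prong; its compression in m, 0 to 0.003. It yields 1 mm per 3.5 N and is solid at 3 mm; under the hanging pail each pad yields about 0.5 to 0.8 mm.
- pad_right (a joint): The same pad on the stand's -y prong.
- block: Bystander: beech cube, 45 mm, loose on the bench; origin at the centre of its underside.
- jar: Bystander: closed jar 60 mm in diameter, 75 mm high, black cap; origin at the centre of its underside.
- brush: Bystander: bench brush about 200 mm long lying beyond the work; origin at the middle of its underside.
Mind the look-alikes: they are no part of the job. Of the things that look like the pail, the largest one is meant.

How it is judged:
On the way, in this order (a step that is already met when the one before it is completed fails the run):
1. the bail is upright (within 0.25 rad) while the pail still stands on the bench (value of joint bail between 1.32 and 1.82 rad and height (world z) of pail below 0.008 m and angle between pail's own z axis and vertical below 0.12 rad), for 0.3 s.
2. the pail is lifted off the bench by its bail (height (world z) of pail above 0.03 m and contact force between the fingers and pail above 1 N and contact force between stand and pail below 0.5 N), for 0.2 s.
3. still held, the bail is set down on both seat pads with the keepers shut above it (not dropped) (value of joint each of pad_left, pad_right above 0.0003 m and value of joint each of keeper_left, keeper_right below 0.15 rad and contact force between the fingers and pail above 1 N), for 0.15 s.
At the end, for the whole second after the job is handed in: The pail hangs still and level (0.2 rad), clear of the bench, its weight on both rubber seat pads of the stand (each pressed in over 0.3 mm). The middle of the bail's bar is centred between the prongs (15 mm) and in the mouths, both keepers shut above it (under 0.15 rad) (x of bail_grip in the frame of stand between -0.012 and 0.014 m and y of bail_grip in the frame of stand between -0.015 and 0.015 m and z of bail_grip in the frame of stand between 0.235 and 0.296 m and value of joint each of keeper_left, keeper_right below 0.15 rad and contact force between stand and pail above 2 N and height (world z) of pail above 0.018 m and angle between pail's own z axis and vertical below 0.2 rad and linear speed of pail below 0.08 m/s and value of joint each of pad_left, pad_right above 0.0003 m); the robot touches nothing.
It fails at once if the hook is forced: more than 25 N between pail and stand (contact force between stand and pail above 25 N).
It fails at once if the robot pushes the stand with more than 25 N (contact force between the arm and stand above 25 N).
It fails at once if the pail is tipped by more than 0.6 rad (angle between pail's own z axis and vertical above 0.6 rad).
It fails at once if the block, jar or brush is shifted by more than 30 mm (distance of any of block, jar, brush from where it was at the start of the episode above 0.03 m).
It also fails if it takes over 72 s, if anything falls off the work surface, if the arm or the gripper's body presses on something with over 40 N, if the wrist force passes 120 N, or if a joint passes its speed limit or range.

## Working session

There is one attempt and no reset: what is moved stays moved. The work goes in short steps, each a Python script; the robot and the scene stay as the last script left them, time stands still between calls to the robot, and variables do not carry over. Pictures are saved under pics/ and viewed, about 8 in all and at most 12, crops included, and the job is handed in when it is done.

```bash
ls; mkdir -p pics; python3 - <<'E'
from workcell import ctrl,camera,calibration,finder
import cv2,numpy as np
for c in("scene","top"):
    im=camera(c); cv2.imwrite(f"pics/{c}0.png",im[:,:,::-1])
    k=calibration(c); print(c,k)
    for n in("pail","bail","bail_grip","stand","keeper_left","block","jar","brush"):
        try: print(n,[(round(r["confidence"],2),np.round(r["bbox"]).tolist()) for r in finder.regions_of(n,c)][:4])
        except Exception as e: print(n,e)
o=ctrl.observe();print(o)
E
```

```text
pics
scene {'K': array([[373.49321829,   0.        , 263.07078562],
       [  0.        , 373.49321829, 187.53420407],
       [  0.        ,   0.        ,   1.        ]]), 'position': array([ 1.19706781, -0.26004746,  0.82089038]), 'rotation': array([0.76334399, 0.34077344, 0.21376441, 0.50545444])}
pail [(0.88, [336.0, 256.0, 50.0, 50.0]), (0.71, [334.0, 190.0, 50.0, 64.0]), (0.62, [407.0, 252.0, 46.0, 50.0])]
bail [(0.8, [333.0, 177.0, 53.0, 30.0]), (0.74, [331.0, 262.0, 32.0, 37.0]), (0.55, [410.0, 245.0, 47.0, 41.0])]
bail_grip [(0.62, [411.0, 241.0, 56.0, 36.0]), (0.52, [334.0, 177.0, 52.0, 33.0]), (0.48, [332.0, 260.0, 38.0, 41.0])]
stand [(0.68, [163.0, 276.0, 107.0, 176.0])]
keeper_left []
block [(0.55, [239.0, 195.0, 14.0, 21.0])]
jar [(0.88, [260.0, 230.0, 21.0, 32.0])]
brush [(0.55, [279.0, 291.0, 42.0, 70.0])]
top {'K': array([[404.31705422,   0.        , 252.84538194],
       [  0.        , 404.31705422, 186.75282077],
       [  0.        ,   0.        ,   1.        ]]), 'position': array([0.34908604, 0.02881237, 1.38746016]), 'rotation': array([-0.65773517, -0.06706617,
[... 702 characters left out ...]

{'time_s': 0.9, 'joint_positions': array([ 1.23839661,  0.43450566,  0.02495928,  1.5732092 , -0.0115882 ,
        1.13399901, -0.07506636]), 'qd': array([ 0.00058783,  0.00049939, -0.0006415 ,  0.00044512, -0.00066139,
       -0.00065267,  0.00053193]), 'joint_efforts': array([ 2.16891867e-04, -6.70250058e+01,  1.02453679e+00, -3.16560388e+01,
        1.56023906e-02,  2.00355731e-03,  3.06754387e-06]), 'ee_pos': array([ 0.14235846, -0.60857857,  0.23131528]), 'tcp_rot': array([ 1.20705518e-05,  9.93406810e-01,  1.14642530e-01, -6.01231515e-07]), 'force': array([0.18401604, 0.64764263, 0.23561943]), 'wrist_torque': array([ 0.08846344,  0.02140199, -0.02036571]), 'width': 0.0853892996860607}
```

```bash
python3 - <<'E'
import cv2
a=cv2.imread("pics/scene0.png")[120:384,90:470];cv2.imwrite("pics/s0c.png",cv2.resize(a,None,fx=2.1,fy=2.1,interpolation=3))
a=cv2.imread("pics/top0.png")[80:290,100:380];cv2.imwrite("pics/t0c.png",cv2.resize(a,None,fx=2.8,fy=2.8,interpolation=3))
E
```

```text
(no output)
```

View pics/s0c.png

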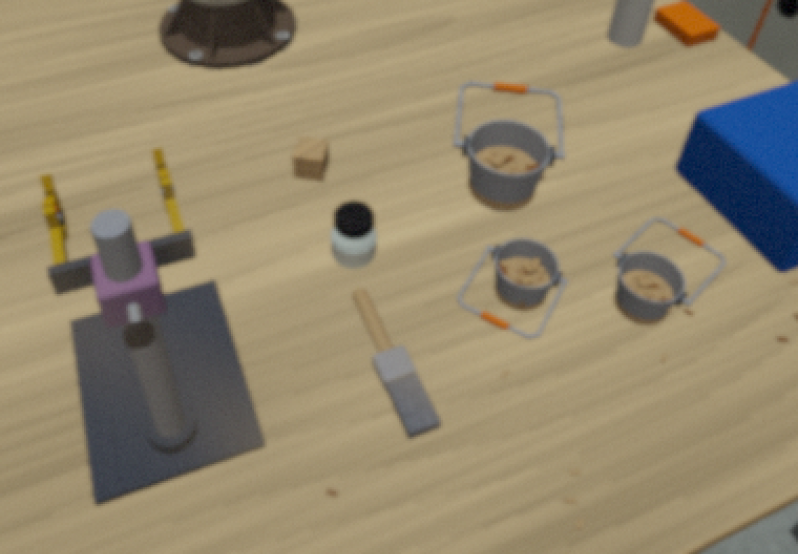

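View pics/t0c.png

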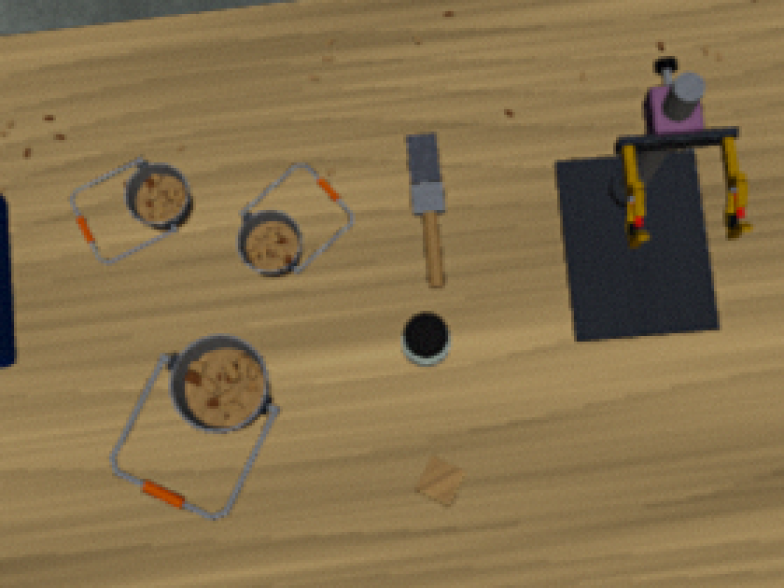

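```bash
cat > h.py <<'E'
from workcell import ctrl,solver,camera,calibration,finder
import cv2,numpy as np
from scipy.spatial.transform import Rotation as R
CAL={c:calibration(c) for c in("scene","top")}
def ray(c,uv):
    k=CAL[c]; d=np.linalg.inv(k["K"])@[uv[0],uv[1],1]; d=d*[1,-1,-1]
    q=k["rotation"]; return k["position"],R.from_quat([*q[1:],q[0]]).apply(d/np.linalg.norm(d))
def at(c,uv,z):
    p,d=ray(c,uv); return p+d*(z-p[2])/d[2]
def tri(uvs,uvt):
    A=np.zeros((3,3));b=np.zeros(3)
    for c,uv in(("scene",uvs),("top",uvt)):
        p,d=ray(c,uv);M=np.eye(3)-np.outer(d,d);A+=M;b+=M@p
    x=np.linalg.solve(A,b)
    return x,[round(float(np.linalg.norm(np.cross(x-ray(c,u)[0],ray(c,u)[1]))),4) for c,u in(("scene",uvs),("top",uvt))]
def proj(c,P):
    k=CAL[c];q=k["rotation"];v=R.from_quat([*q[1:],q[0]]).inv().apply(np.asarray(P)-k["position"])*[1,-1,-1]
    v=v@k["K"].T; return v[...,:2]/v[...,2:]
S=lambda u,v:((u+.5)/2.1+89.5,(v+.5)/2.1+119.5)
T=lambda u,v:((u+.5)/2.8+99.5,(v+.5)/2.8+79.5)
E
python3 - <<'E'
from h import *
np.set_printoptions(precision=4,suppress=True)
print("plate T",[at("top",T(*p),.01) for p in((555,162),(575,341),(719,328),(693,152))])
print("plate S",[at("scene",S(*p),.01) for p in((72,320),(215,284),(263,443),(98,502))])
print("post",at("top",T(687,88),.35),at("scene",S(112,222),.35))
print("tips",tri(S(158,153),T(638,240)),tri(S(47,180),T(738,228)))
print("pailrim",at("top",T(220,383),.085),at("scene",S(508,150),.085))
print("ears",at("top",T(170,360),.078),at("top",T(270,406),.078),at("scene",S(462,147),.078),at("scene",S(557,153),.078))
print("grip",at("top",T(163,494),.078),at("scene",S(510,88),.078))
for c in("top","scene"):
    hsv=cv2.cvtColor(cv2.imread(f"pics/{c}0.png"),cv2.COLOR_BGR2HSV)
    m=((hsv[...,0]<14)&(hsv[...,1]>190)&(hsv[...,2]>110)).astype(np.uint8)
    n,_,st,ce=cv2.connectedComponentsWithStats(m)
    for s,q in zip(st[1:],ce[1:]):
        if s[4]>2: print(c,s,q,at(c,q,.078))
for n,h in(("block",.045),("jar",.075),("brush",.02)):
    r=finder.regions_of(n,"top") if 0 else None
print("block",at("top",T(440,480),.045),"jar",at("top",T(426,333),.075),"brush",at("top",T(435,285),.02))
E
```

```text
plate T [array([ 0.7874, -0.1879,  0.01  ]), array([ 0.5557, -0.1782,  0.01  ]), array([ 0.5494, -0.3571,  0.01  ]), array([ 0.7784, -0.3646,  0.01  ])]
plate S [array([ 0.551 , -0.3512,  0.01  ]), array([ 0.5652, -0.1767,  0.01  ]), array([ 0.7902, -0.1861,  0.01  ]), array([ 0.7848, -0.3592,  0.01  ])]
post [ 0.7376 -0.2729  0.35  ] [ 0.7398 -0.2704  0.35  ]
tips (array([ 0.6072, -0.2142,  0.2893]), [0.0001, 0.0001]) (array([ 0.6064, -0.3169,  0.2905]), [0.0014, 0.0014])
pailrim [0.5475 0.2481 0.085 ] [0.5569 0.2485 0.085 ]
ears [0.5828 0.3048 0.078 ] [0.5146 0.1941 0.078 ] [0.5209 0.1969 0.078 ] [0.582  0.3135 0.078 ]
grip [0.4298 0.3251 0.078 ] [0.4323 0.3285 0.078 ]
top [214 144   7   8  19] [217.1053 147.4211] [0.7656 0.0983 0.078 ]
top [363 154   3   4  10] [364.  155.2] [ 0.6763 -0.3883  0.078 ]
top [326 157   4   4  11] [327.6364 158.3636] [ 0.6808 -0.2654  0.078 ]
top [128 158   5   8  20] [129.85 161.45] [0.7537 0.3936 0.078 ]
top [151 252  15   9  59] [157.8136 256.1356] [0.4297 0.3253 0.078 ]
top [ 15 292  29  34 716] [ 26.1034 308.8156] [0.3199 0.7451 0.078 ]
scene [28 
[... 526 characters left out ...]
scene [92 83 17  3 18] [99.8333 84.0556] [-0.3777 -0.2997  0.078 ]
scene [62 85 29  7 36] [76.3056 87.8333] [-0.3785 -0.3908  0.078 ]
scene [467  87   3   2   3] [468.      87.3333] [0.2137 1.1286 0.078 ]
scene [396  98   5   4  13] [397.9231  99.2308] [0.1851 0.7831 0.078 ]
scene [499 105   4   3   5] [500.6 106.2] [0.3808 1.1294 0.078 ]
scene [506 109   4   3   4] [507.5 110. ] [0.4122 1.1307 0.078 ]
scene [403 126   4   3   5] [404.2 127. ] [0.3571 0.6749 0.078 ]
scene [409 131   5   4   7] [411.2857 132.1429] [0.3932 0.677  0.078 ]
scene [415 135  16   6  33] [422.8485 137.3636] [0.4344 0.6933 0.078 ]
block [0.4071 0.0091 0.045 ] jar [0.5775 0.004  0.075 ] brush [ 0.6454 -0.0156  0.02  ]
```

```bash
cat >> h.py <<'E'
np.set_printoptions(precision=4,suppress=True)
PC=np.array([.548,.2495]);PY=-.573        # pail centre, yaw
SO=np.array([.625,-.268]);SY=-.038        # stand origin, yaw
G=.019
FL=0
def quat(yaw):  # tool down, tool y (jaws) along world heading yaw (+FL)
    a=(yaw+FL+np.pi/2)/2; return np.array([0,np.cos(a),np.sin(a),0])
def tcp(bar): return np.asarray(bar,float)-[0,0,G]
def u(y): return np.array([np.cos(y),np.sin(y)])
def st(x,z,y=0): return np.array([*(SO+x*u(SY)+y*u(SY+np.pi/2)),z])   # stand frame -> world
E
python3 - <<'E'
import h
from h import *
for h.FL in(0,np.pi):
    for p,y in(((*(PC-.14*u(PY)),.078),PY),((*PC,.218),PY),((*PC,.36),PY),(st(-.18,.36),SY),(st(-.12,.31),SY),(st(0,.25),SY),(st(-.12,.36),PY)):
        print(h.FL,np.array(p),solver.inverse_kinematics(tcp(p),quat(y)))
E
```

```text
0 [0.4304 0.3254 0.078 ] [-0.1696  0.6581 -0.8252  1.914   0.6385  0.854  -1.9047]
0 [0.548  0.2495 0.218 ] [ 0.172   0.6779 -1.1139  1.6128  0.6334  1.2565 -1.6319]
0 [0.548  0.2495 0.36  ] [ 0.1296  0.5192 -1.0393  1.3985  0.4443  1.4717 -1.466 ]
0 [ 0.4451 -0.2612  0.36  ] [ 0.7886  0.2186 -0.444   1.6293  0.0964  1.3154  0.2915]
0 [ 0.5051 -0.2634  0.31  ] [ 0.7123  0.3409 -0.4409  1.5934  0.1514  1.2412  0.2066]
0 [ 0.625 -0.268  0.25 ] [ 0.574   0.5631 -0.406   1.3951  0.2257  1.2292  0.1106]
0 [ 0.5051 -0.2634  0.36  ] [ 0.6273  0.2994 -0.3233  1.5147  0.0963  1.3432 -0.2773]
3.141592653589793 [0.4304 0.3254 0.078 ] [-0.0344  0.7751 -1.0714  1.904   0.8269  0.988   1.0766]
3.141592653589793 [0.548  0.2495 0.218 ] [ 0.1512  0.6545 -1.0651  1.6144  0.5993  1.2353  1.5373]
3.141592653589793 [0.548  0.2495 0.36  ] [ 0.1401  0.5283 -1.0634  1.3977  0.4583  1.4782  1.6642]
3.141592653589793 [ 0.4451 -0.2612  0.36  ] [ 0.3679  0.1792  0.0712  1.6622 -0.0132  1.3006 -2.7381]
3.141592653589793 [ 0.5051 -0.2634  0.31  ] [-0.3836  0.4743  1.1626  1.6793 -0.4514  1.2906 -2.3117]
3.141592653589793 [ 0.625 -0.268  0.25 ] [-0.283   0.7569  1.1491  1.4785 -0.696   1.3563 -2.2687]
3.141592653589793 [ 0.5051 -0.2634  0.36  ] [ 1.0927  0.4645 -1.0621  1.4776  0.4058  1.4364  2.5907]
```

```bash
python3 - <<'E'
from h import *
g=[*(PC-.14*u(PY)),.078]
ctrl.move_linear([.25,-.45,.42],.25)
ctrl.move_to(tcp([g[0],g[1],.2]),quat(PY))
print(ctrl.observe()["force"],ctrl.observe()["time_s"])
ctrl.move_linear(tcp(g),.12)
ctrl.grip(0.0,40)
o=ctrl.observe();print(o["width"],o["force"],o["ee_pos"],o["time_s"])
im=camera("scene");a=cv2.resize(im[100:240,280:420],None,fx=4,fy=4,interpolation=3);cv2.imwrite("pics/grip1.png",a[:,:,::-1])
E
```

```text
[ 0.1696 -0.7733 -0.3503] 5.0417
0.012417879631531667 [-0.8558  0.8644  2.0799] [0.4303 0.3257 0.0592] 6.8667
```

View pics/grip1.png

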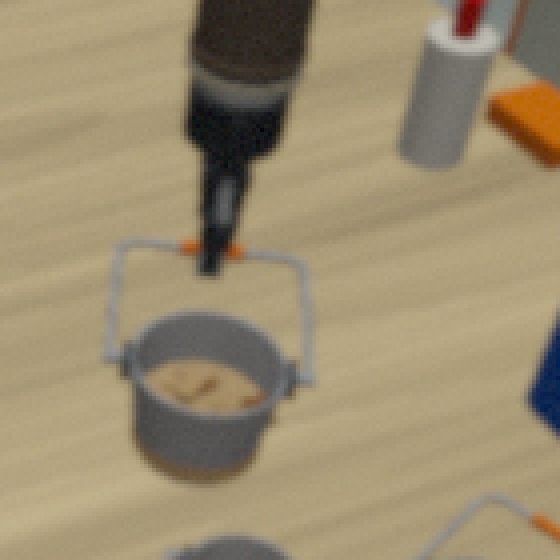

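The fingers hold the orange sleeve (crop columns 183–242, finger at 212, row 248), near its centre. Next I swing the bail up.

```bash
python3 - <<'E'
from h import *
o=ctrl.observe();p0=o["ee_pos"]
for th in np.linspace(0,np.pi/2,11)[1:]:
    r=.14
    d=r*(1-np.cos(th))*u(PY); z=p0[2]+r*np.sin(th)-.0008
    ctrl.move_linear([p0[0]+d[0],p0[1]+d[1],z],.06)
    print(round(th,2),ctrl.observe()["force"])
ctrl.sleep(.6)
o=ctrl.observe();print(o["width"],o["force"],o["ee_pos"],o["time_s"])
im=camera("scene");im2=camera("top")
a=np.hstack([cv2.resize(im[90:230,290:430],(400,400),interpolation=3),cv2.resize(im2[165:285,125:245],(400,400),interpolation=3)]);cv2.imwrite("pics/up1.png",a[:,:,::-1])
E
```

```text
0.16 [-0.7854  1.645  -0.2414]
0.31 [-0.569   1.6762 -0.7312]
0.47 [-1.0703  1.8658  0.4693]
0.63 [-1.8369  1.2546  1.0651]
0.79 [-2.1768  2.9219  2.3035]
0.94 [-2.8323  2.9703  4.3415]
1.1 [-1.5564  2.598   6.4355]
1.26 [-1.1756  3.2742  7.405 ]
1.41 [-0.0855  2.9364  7.955 ]
1.57 [1.7404 0.8318 8.207 ]
0.01276845273960859 [0.739  2.0565 7.2774] [0.5495 0.2496 0.1993] 12.675
```

View pics/up1.png

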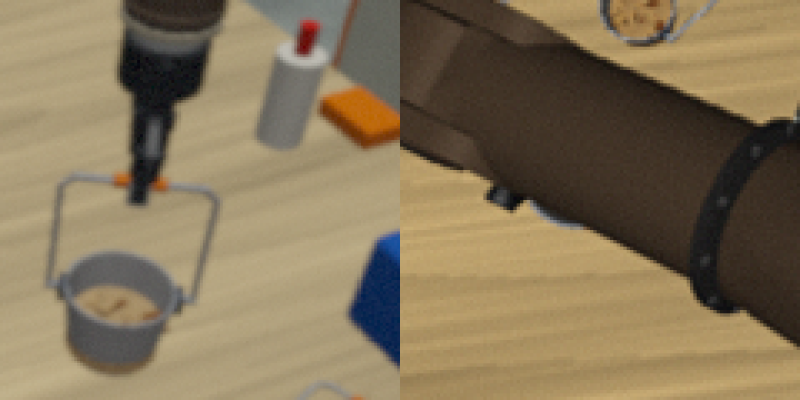

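```bash
python3 - <<'E'
from h import *
C=lambda P:(proj("scene",np.array(P))-[290,90]+.5)*400/140-.5
c=PC;y=u(PY+np.pi/2);o=ctrl.observe()
print("rimc",C([[*c,.085],[*(c+.073*y),.078],[*(c-.073*y),.078]]))
for th in(1.2,1.4,1.57,1.75):
    b=c-.14*np.cos(th)*u(PY);z=.078+.14*np.sin(th)
    print(th,C([[*b,z],[*(b+.065*y),z],[*(b-.065*y),z]]).ravel())
print("tcp-bar",C([o["ee_pos"]+[0,0,.019]]), o["force"])
E
```

```text
rimc [[116.199  284.2353]
 [187.458  298.1938]
 [ 44.0623 280.431 ]]
1.2 [135.5692 156.7091 203.1433 164.1622  68.901  149.3559]
1.4 [136.2335 166.7507 205.4637 174.4558  67.9537 159.1513]
1.57 [136.1024 179.8825 206.6331 187.8256  66.5579 172.0505]
1.75 [135.2291 198.1046 206.9656 206.3156  64.5126 190.0104]
tcp-bar [[137.0654 180.5594]] [1.0521 1.9844 7.6214]
```

```bash
python3 - <<'E'
from h import *
p=ctrl.observe()["ee_pos"]
for dz in(.001,.002):
    ctrl.move_linear(p+[0,0,dz],.02);ctrl.sleep(.3);print(dz,ctrl.observe()["force"],ctrl.observe()["ee_pos"])
for dz in(.02,.05,.08,.161):
    ctrl.move_linear(p+[0,0,dz],.08);ctrl.sleep(.2);o=ctrl.observe();print(dz,o["force"],o["width"],o["time_s"])
im=camera("scene");cv2.imwrite("pics/lift.png",cv2.resize(im[20:240,230:450],None,fx=2.5,fy=2.5,interpolation=3)[:,:,::-1])
E
```

```text
0.001 [ 0.7052  0.9049 -3.2636] [0.5493 0.2493 0.1998]
0.002 [ 0.2163  0.24   -4.5435] [0.5495 0.2496 0.2013]
0.02 [-0.1467  0.0948 -3.5303] 0.012048510497047934 14.475
0.05 [-0.1234  0.5269 -3.7381] 0.012548089772077175 15.2
0.08 [-0.4199  0.0707 -3.3787] 0.012289489829019971 15.925
0.161 [ 0.4325  0.0419 -3.99  ] 0.01286328165139741 17.2917
```

View pics/lift.png

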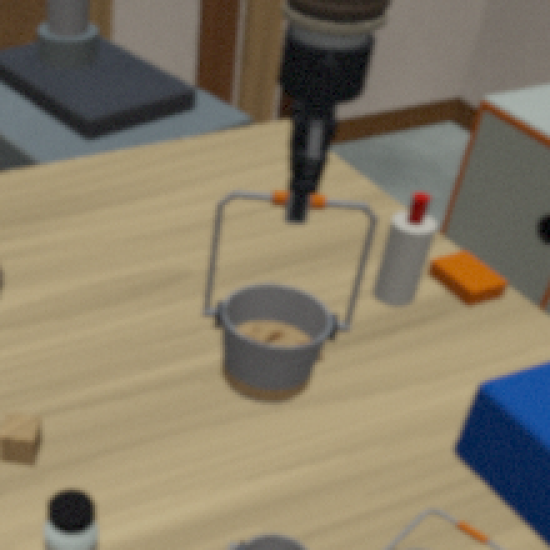

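```bash
python3 - <<'E'
from h import *
try: ctrl.move_linear(tcp(st(-.17,.36)),.14,frame=quat(SY))
except Exception as e: print(repr(e)); raise
ctrl.sleep(.3)
ctrl.move_linear(tcp(st(-.17,.325)),.06)
ctrl.sleep(.5);o=ctrl.observe();print(o["ee_pos"],o["tcp_rot"],quat(SY),o["force"],o["time_s"])
im=camera("scene");im2=camera("top");cv2.imwrite("pics/f_s.png",im[:,:,::-1]);cv2.imwrite("pics/f_t.png",im2[:,:,::-1])
a=np.hstack([cv2.resize(im[130:290,90:250],(400,400),interpolation=3),cv2.resize(im2[90:210,280:400],(400,400),interpolation=3)]);cv2.imwrite("pics/front.png",a[:,:,::-1])
E
```

```text
[ 0.4552 -0.2615  0.3061] [0.0001 0.7204 0.6935 0.    ] [0.     0.7204 0.6935 0.    ] [-0.4836 -0.0278 -3.4624] 22.7417
```

View pics/front.png

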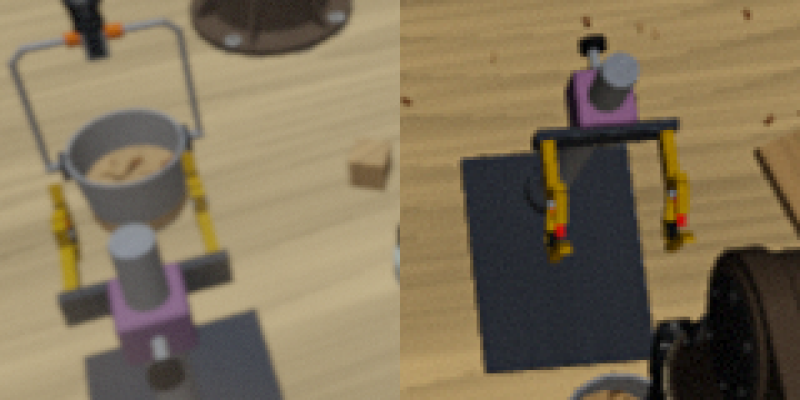

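```bash
python3 - <<'E'
from h import *
T=lambda a,b:((a-400+.5)/400*120+279.5,(b+.5)/400*120+89.5)
S=lambda a,b:((a+.5)/400*160+89.5,(b+.5)/400*160+129.5)
def loc(P): d=np.asarray(P[:2])-SO; return np.array([d@u(SY),d@u(SY+np.pi/2),P[2]])
for n,s,t in(("tipL",(190,160),(558,252)),("tipR",(57,192),(678,241)),("barL",(228,262),(540,140)),("barR",(62,310),(678,124)),("post",(133,240),(620,69)),("redL",(200,187),(560,231)),("redR",(66,222),(682,221))):
    x,e=tri(S(*s),T(*t));print(n,x,loc(x),e, "top@.275",loc(at("top",T(*t),.275)))
o=ctrl.observe();hsv=cv2.cvtColor(cv2.imread("pics/f_s.png"),cv2.COLOR_BGR2HSV)
m=((hsv[...,0]<14)&(hsv[...,1]>190)&(hsv[...,2]>110)).astype(np.uint8);m[200:]=0
n,_,stt,ce=cv2.connectedComponentsWithStats(m)
print(proj("scene",o["ee_pos"]+[0,0,.019]),[(s.tolist(),c) for s,c in zip(stt,ce) if 100<c[0]<180 and 120<c[1]<170])
for c in("top",):
    hsv=cv2.cvtColor(cv2.imread("pics/f_t.png"),cv2.COLOR_BGR2HSV)
    m=(((hsv[...,0]<6)|(hsv[...,0]>174))&(hsv[...,1]>180)&(hsv[...,2]>90)).astype(np.uint8)
    n,_,stt,ce=cv2.connectedComponentsWithStats(m)
    for s,q in zip(stt[1:],ce[1:]):
        if s[4]>2 and q[0]>300:print(s,q,loc(at(c,q,.27)))
E
```

```text
tipL [ 0.6084 -0.2134  0.2869] [-0.0187  0.0539  0.2869] [0.0001, 0.0001] top@.275 [-0.0158  0.0513  0.275 ]
tipR [ 0.6051 -0.3171  0.2864] [-0.0181 -0.0498  0.2864] [0.0013, 0.0013] top@.275 [-0.0152 -0.0519  0.275 ]
barL [ 0.7136 -0.2138  0.2726] [0.0865 0.0575 0.2726] [0.0037, 0.0037] top@.275 [0.085  0.0543 0.275 ]
barR [ 0.7123 -0.3351  0.273 ] [ 0.0898 -0.0638  0.273 ] [0.0036, 0.0036] top@.275 [ 0.089  -0.0669  0.275 ]
post [ 0.7397 -0.2728  0.3503] [ 0.1148 -0.0004  0.3503] [0.0021, 0.0021] top@.275 [ 0.1438 -0.0235  0.275 ]
redL [ 0.6298 -0.2161  0.2763] [0.0028 0.052  0.2763] [0.0045, 0.0045] top@.275 [0.0024 0.0473 0.275 ]
redR [ 0.6255 -0.3217  0.2739] [ 0.0025 -0.0537  0.2739] [0.0044, 0.0044] top@.275 [ 0.002  -0.0578  0.275 ]
[126.0685 143.1633] [([117, 143, 4, 4, 9], array([118.8889, 144.8889])), ([133, 143, 3, 2, 4], array([134.25, 143.25])), ([137, 142, 1, 2, 2], array([137. , 142.5]))]
[363 155   3   3   9] [364. 156.] [ 0.0032 -0.0587  0.27  ]
[327 158   3   3   8] [327.875 158.875] [0.0039 0.0455 0.27  ]
```

```bash
cat >> h.py <<'E'
def F(n=4):
    f=[]
    for _ in range(n): ctrl.sleep(.025); f.append(ctrl.observe()["force"])
    return np.mean(f,0)
E
python3 - <<'E'
from h import *
ctrl.move_linear(tcp(st(-.0015,.325)),.07);ctrl.sleep(.8)
f0=F(10);o=ctrl.observe();print("hang",f0,o["time_s"])
im=camera("scene");im2=camera("top");a=np.hstack([cv2.resize(im[110:270,90:250],(400,400),interpolation=3),cv2.resize(im2[90:210,280:400],(400,400),interpolation=3)]);cv2.imwrite("pics/over.png",a[:,:,::-1])
ctrl.move_linear(tcp(st(-.0015,.297)),.04)
z=.297
while z>.262:
    z-=.001; ctrl.move_linear(tcp(st(-.0015,z)),.02)
    f=F(3)-f0
    if np.abs(f).max()>1.2: print(round(z,4),f)
    if f[2]>3 or np.hypot(*f[:2])>4: break
print(z,ctrl.observe()["time_s"])
E
```

```text
hang [-0.1259  0.3261 -3.6385] 26.45
0.285 [-0.1541 -0.7944  2.1289]
0.284 [-2.2546 -0.334   8.2525]
0.284 31.625
```

View pics/over.png

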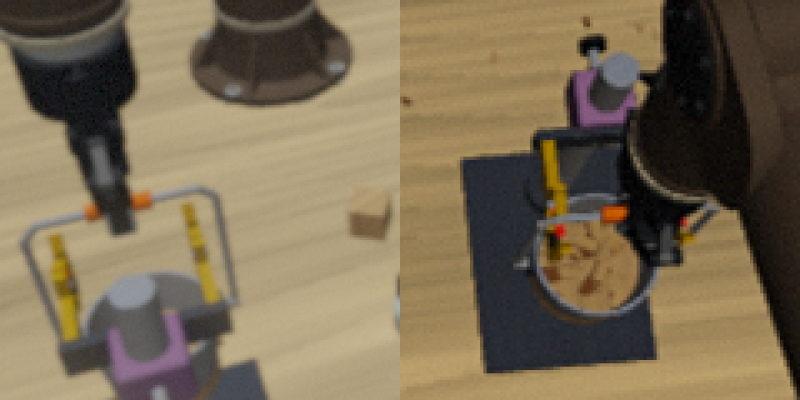

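```bash
python3 - <<'E'
from h import *
f0=np.array([-.126,.326,-3.64])
T=lambda a,b:((a-400+.5)/400*120+279.5,(b+.5)/400*120+89.5)
def loc(P): d=np.asarray(P[:2])-SO; return np.array([d@u(SY),d@u(SY+np.pi/2),P[2]])
print(loc(at("top",T(614,213),.325)),loc(at("top",T(570,217),.325)),loc(ctrl.observe()["ee_pos"]))
for x in(-.0025,-.0035,-.0045,-.0055,-.0065):
    ctrl.move_linear(tcp(st(x,.284)),.02); f=F(3)-f0;print(x,f,loc(ctrl.observe()["ee_pos"]))
print(ctrl.observe()["time_s"])
E
```

```text
[0.0007 0.0121 0.325 ] [0.0005 0.0484 0.325 ] [-0.0013  0.0001  0.2656]
-0.0025 [ 4.0434 -0.5593  7.1779] [-0.0018  0.0001  0.2654]
-0.0035 [ 4.7545 -0.1748  7.1847] [-0.0034  0.0001  0.265 ]
-0.0045 [ 3.3641 -0.029   6.7717] [-0.0047  0.0001  0.2649]
-0.0055 [0.5041 0.7098 7.1763] [-0.006  -0.      0.2648]
-0.0065 [-1.8701  0.4134  5.082 ] [-0.0072 -0.0001  0.2646]
33.25
```

```bash
python3 - <<'E'
from h import *
f0=np.array([-.126,.326,-3.64])
x=-.002; z=.284; pk=0; snapped=False
ctrl.move_linear(tcp(st(x,.2845)),.02); print(F(3)-f0)
while z>.235:
    z-=.0005 if snapped else .001
    ctrl.move_linear(tcp(st(x,z)),.02)
    f=F(2)-f0; zz=ctrl.observe()["ee_pos"][2]+G
    print(round(z,4),round(zz,4),f)
    if f[2]>19 or np.hypot(*f[:2])>8: print("stop"); break
    pk=max(pk,f[2])
    if not snapped and pk>6 and f[2]<3: snapped=True; print("snap")
    if snapped and f[2]>6.5: print("seated"); break
print(ctrl.observe()["time_s"])
E
```

```text
[-10.6789   0.223    6.8916]
0.283 0.283 [-5.0302  0.0461  6.9007]
0.282 0.282 [-5.0001  0.1286  7.2101]
0.281 0.281 [-4.8566 -0.6555  7.536 ]
0.28 0.28 [-4.723  -0.7482  7.2709]
0.279 0.2791 [-5.3294 -0.9735  7.9316]
0.278 0.2781 [-3.8292 -1.8512  7.5034]
0.277 0.2771 [-2.1341 -2.4374  7.641 ]
0.276 0.2762 [-0.6961 -3.2125  8.9038]
0.275 0.2754 [-0.2009 -3.0569  8.4041]
0.274 0.2745 [ 0.5707 -3.0707  9.6824]
0.273 0.2736 [ 0.705  -2.1522  9.5146]
0.272 0.2727 [ 0.7368 -2.2166 10.0634]
0.271 0.2717 [ 0.1103 -2.4281 10.3213]
0.27 0.2707 [-0.0594 -2.29   10.7889]
0.269 0.2697 [-0.1929 -1.9241  9.8055]
0.268 0.2687 [-0.0932 -0.5595 10.5739]
0.267 0.2677 [-0.3985 -0.5647 10.6665]
0.266 0.2666 [-1.1564 -0.9256  9.681 ]
0.265 0.2655 [-1.6207 -0.1311 10.1783]
0.264 0.2636 [-6.1165  1.0667  6.5613]
0.263 0.2622 [-0.0972  0.3201 -0.2526]
snap
0.2625 0.2624 [-0.0174 -0.7071 -0.7165]
0.262 0.262 [ 0.4695 -0.3498 -0.1502]
0.2615 0.2615 [ 0.3686 -0.5361 -0.2957]
0.261 0.261 [-0.3687 -0.7049 -0.0732]
0.2605 0.2605 [ 0.5879 -0.7225 -0.1835]
0.26 0.26 [-0.2836 -0.6184  0.2352]
0.2595 0.2595 [ 0.4498 -1.1513  0.0875]
0.259 0.259 [-0.2133  0.0379 -0.1374]
0.2585 0.2585 [ 0.4017 -0.2242 -0.5895]
0.258 0.258 [0.1646 0.1435 0.203 ]
0.2575 0.2575 [ 0.4218 -0.8358  0.2608]
0.257 0.257 [-0.2142 -0.2962 -0.6635]
0.2565 0.2565 [ 0.863  -0.453  -0.4456]
0.256 0.256 [ 0.0932 -0.3422  0.1752]
0.2555 0.2557 [-0.0313 -0.0281  1.8484]
0.255 0.2552 [-0.4166 -0.8139  3.4419]
0.2545 0.2548 [-0.9914 -0.392   6.3981]
0.254 0.2544 [-1.8945 -0.114   8.3097]
seated
45.4
```

```bash
python3 - <<'E'
from h import *
f0=np.array([-.126,.326,-3.64])
ctrl.sleep(.4); print(F(4)-f0)
p=ctrl.observe()["ee_pos"]
ctrl.move_linear(tcp(st(-.002,.2545)),.02);ctrl.sleep(.5);print(F(4)-f0)
im=camera("scene");im2=camera("top");a=np.hstack([cv2.resize(im[130:290,90:250],(400,400),interpolation=3),cv2.resize(im2[90:210,280:400],(400,400),interpolation=3)]);cv2.imwrite("pics/seat.png",a[:,:,::-1])
print(ctrl.observe()["time_s"])
E
```

```text
[-1.4331 -0.3776  8.7033]
[ 0.5374 -0.2047  6.5866]
46.85
```

View pics/seat.png

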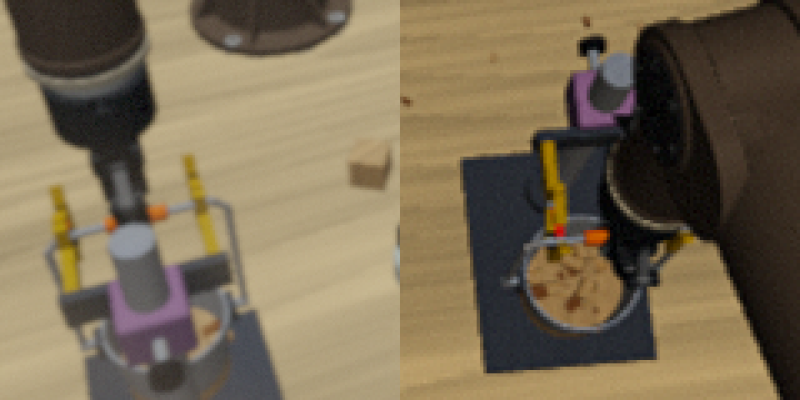

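The bar lies in both hooks (top crop row 238) with the red keeper visible above it at (560,231). Both fingers are clear of the prongs, so I release.

```bash
python3 - <<'E'
from h import *
p=ctrl.observe()["ee_pos"]
ctrl.grip(.03);ctrl.grip(.07);print(F(3))
for dz in(.03,.12): ctrl.move_linear(p+[0,0,dz],.05 if dz<.05 else .1); print(F(3),ctrl.observe()["width"])
ctrl.move_linear(p+[-.2,.08,.14],.15)
ctrl.sleep(2)
im=camera("scene");im2=camera("top");a=np.hstack([cv2.resize(im[130:290,90:250],(400,400),interpolation=3),cv2.resize(im2[90:210,280:400],(400,400),interpolation=3)]);cv2.imwrite("pics/end.png",a[:,:,::-1])
print(F(3),ctrl.observe()["time_s"])
ctrl.sleep(.3); print("motion px",np.abs(camera("scene").astype(int)-im)[130:290,90:250].mean(), np.abs(camera("scene").astype(int)-im)[300:380,300:500].mean())
E
```

```text
[-0.1054  0.3444  0.7806]
[ 0.2624  0.4492 -0.5146] 0.06987429662183024
[-0.5356 -0.2545 -0.783 ] 0.06975102352680242
[ 0.0693 -0.0623 -0.1951] 53.4167
motion px 1.6066536458333334 1.5172291666666666
```

View pics/end.png

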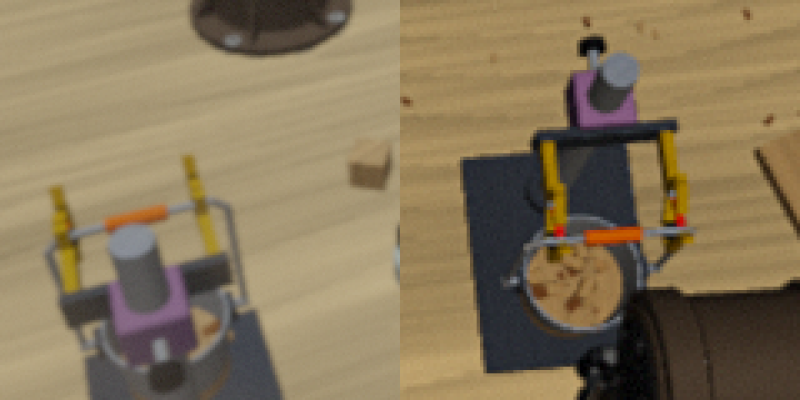

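The pail hangs still and level. The sleeve, centred at (613,236), sits about midway between the prongs, both red keepers lie at the bar, and the arm is clear.

```bash
python3 -c "
from workcell import ctrl
ctrl.hand_in();print(ctrl.observe()['time_s'])"
```

```text
the job is handed in; nothing more can be done
the job is handed in; nothing more can be done
```

The pail is hanging in the hooks and the job is handed in, at about 54 s of the 72 s allowed. I saw no sign that any failure limit was passed. I could not read the joint values, so keepers shut and pads pressed are judged from force and pictures.

- **Bail upright:** I swung it up on the bench and paused. A projected-geometry check agreed with upright. The gripper pressed down on it with about 8 N until I eased it up by 1–2 mm.
- **Lift:** the pail hung from the grip at about 3.7 N, and I carried it round to the front of the stand.
- **Keepers:**
  - They were met at a bar height of about 0.285 m and passed at about 0.263 m, where the force fell to zero. The peak was about 11 N vertical.
  - Before pressing down I shifted the bar sideways against the keepers to check what it was touching. That gave up to about 11 N sideways (about 13 N in all).
- **Seat:** the bar met the pads at about 0.2555 m. I pressed to about 8.7 N, eased to 6.6 N, and let go there with no drop.
- **Last checks:** the final picture shows the pail hanging level and clear of the bench. The bar lies in both mouths with both red keepers at it, and the sleeve is about 4 mm off centre (15 mm allowed). Two pictures 0.3 s apart differed only by image noise, and the hand force was about zero. The block looked unmoved; the jar and brush were not checked again.

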